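# Check the curing light on its meter, then snap it into the charging cradle

## Robot

A 6-joint arm with a two-finger parallel gripper is mounted at the origin on the work surface. World frame = base frame: x ahead of the robot, y to its left, z up, the work surface at z = 0. Lengths are in m, angles in degrees, forces in N, time in s.
With the tool pointing down it reaches from about 0.4 to 0.825 m from the base axis. Payload 7 kg.
Tool frame: the origin (TCP) lies on the front face of the gripper's body, between the roots of the fingers; the fingertips stand 66 mm ahead of it and the grasp point (between the pads) lies 47 mm ahead of it; z points along the fingers, y is the line along which they close (so a half turn about z gives the same grasp; the last joint's range is limited). The gripper opens to 88 mm and grips with 3 to 60 N. Pads are 19 mm wide; open, the fingers measure 130 mm over their backs; the gripper's body (78 mm by 193 mm) begins 47 mm behind the grasp point.
Start: joints at [89.788, 20.546, 0.682, 0, -70.136, -16.507], TCP at [0.194, 0.646, 0.292] pointing down, gripper open.
Joint ranges: [-176.03, 176.03], [-82.01, 121.73], [-58.28, 71.71], [-173.87, 95.51], [-174.79, -0.11], [-173.66, 173.66]. Speed limits (degrees/s): [136.94, 136.94, 172.46, 180, 180, 180].

## Interface

Orientations are given as [roll, pitch, yaw] about the fixed x, y, z axes, in that order (R = Rz(yaw) Ry(pitch) Rx(roll)).
In Python, from plant import ctrl gives the robot as it stands.
- The arm moves only by the tool send_rows, never from a script. Its argument "deltas" is a list of rows, each a list of 2 entries, a list of its own where there are three numbers: the shift along the tool's x, y, z each as a share of 800 mm, from -1 to 1, then the turn about the tool's z as a share of 90 degrees, from -1 to 1. A call has exactly 5 rows; each row is the pose to reach, as a shift and turn from the pose commanded when the call began, along the tool's axes at that moment; what a row does not reach only later rows make up. A row lasts 1/12 s, in which the tool goes at most 41.7 mm and 7.16 degrees, less where a joint would pass 70% of its speed; a pose out of reach is approached as far as the arm can. A call with a number of a shift or a turn outside -1 to 1 is refused whole. A call with a gripper value outside its range is refused whole. "gripper" is the opening, from 0 (shut) to 1 (fully open), set as the call begins (left out, the last holds). The fingers move at their own pace and stop on an object; the grip force is fixed at half the most. Time passes only in rows, so rows that repeat a pose let the fingers close, or fill a call up. It gives the time, the measured TCP pose, the force, the opening and the grip force at its end, in the units of the state.
- ctrl.get_obs(): the state, without advancing time (a new reading comes with each control period).
- ctrl.snapshot(name): name is "scene" or "top"; returns a dict with "color" (480x640x3 uint8, red, green, blue), "vertical_fov" (degrees; the focal length in pixels is half the picture's height over the tangent of half this angle, whatever the lens; pixels are square), "cx", "cy" (the principal point, pixels), "k1" (the pictures are not rectified: a ray, as slopes to the right and down, at radius r is drawn at 1 + k1 r^2 times it, then the intrinsics apply), "rvec" (rotation vector, rad) and "tvec" (3), from world to camera coordinates, as OpenCV has them. Camera axes: x right, y down, z forward; pixel columns grow to the right and rows downward; lengths in m; the calibration is good to about 2 mm. A picture is of the moment at which its call begins. There is no depth.
- ctrl.close_job(): hands the job in; it is judged then, once.
Trained networks look in a picture, given as the dict that the camera call returned (one of the last four; its "shot" number tells which), for a name from the list of things; names that differ only in an ending like _2 or _b are one class to them, and where a whole thing is asked for, a point or a joint stands for the part that bears it (a point fixed in the world has none). Each returns a list of dicts, best first, with "conf" (0 to 1); they miss things now and then, are a little off and sometimes report something else, mostly with a low value. They report only what shows in the picture. A call takes as long as a camera call. They do not tell look-alikes from the thing itself.
- ctrl.boxes_of(picture, thing): "xy" ([column, row] as shares, 0 to 1, of the picture: columns of its width, rows of its height, amid what is visible of it).
- ctrl.cut_out(picture, thing): "pixels" (480x640 bool, what is visible of it) and "xy" ([column, row] as shares, 0 to 1, of the picture: columns of its width, rows of its height, amid what is visible of it).
The state is a dict: "clock": time; "joint_pos": joint angles; "qvel": joint speeds; "tau": joint torques, N m; "tool_pos": TCP position; "orientation": TCP orientation; "force": force on the tool from outside, world axes, zero at the start; "moment": the same for the moment, N m; "opening": finger opening in m; "gripper_force": force on a finger pad.
Only numpy, scipy, OpenCV 4.12 (cv2) and the standard library are available. Lean on these libraries where they do the work, as an engineer would, in place of code of your own. Each camera call takes 0.05 s, during which the arm holds its last target. There are 200 camera calls.

## Task

Pick up the dental curing light and hold its lens squarely over the round window of the light meter, no more than about a centimetre above it, steady for two seconds. Then lay the light into its charging cradle, head to the open end and centred along it, and press it straight down until both pairs of spring clips snap over it and it sits on its saddles. Do not let go: the program finishes with the gripper still holding the light and pressing it firmly down (about 10 N) in the cradle; leave the other things on the table where they are.

Things in the scene. Friction and masses are not known exactly. Their poses are not given: they have to be found in the camera images.
- light_center (a point): centre, half-way up, of the barrel of the pen-shaped curing light (loose, 140-230 g): white, round, 25 mm thick, 175 mm long, lying level on a flat grey foot (60 x 16 mm, under its middle, level with its underside). x runs from tail to head, z up; 12.5 mm above the table at the start. Grip here, across the barrel; the centre of mass is within 10 mm
- light_lens (a point): middle of the light's lens, on the underside of its head, looking down: 125 mm ahead (+x) of light_center and 10.5 mm below it, axes alike. A 12 mm neck leads from the barrel to the small round black head, 17 mm wide and 16 mm high; the whole light is 221 mm long
- meter_window (a point): middle of the round sensor window (dark, 16 mm wide, in a 23 mm steel ring) on top of the desk light meter, a grey-green box fixed to the table, 100 mm (x) by 66 mm (y) by 28 mm high; the window is 29 mm above the table and 24 mm from the box's centre towards its +x end; a display is on the -x half; z up
- cradle_seat (a point): point in the charging cradle (fixed) where light_center lies when the light is home, 52.5 mm above the table; x runs along it to its open end, where the light's head overhangs; z up. White base plate 210 x 80 mm, 12 mm high, from 125 mm behind to 85 mm ahead of this point. Between the clips the fingers have 76 mm free, but for a contact tower 9 mm wide and 34 mm high in the middle
- cradle_saddle (a point): middle of the top of the front rubber saddle (saddles 14 mm long, 18 mm wide) on which the barrel stands when home: 45 mm ahead of cradle_seat and 12.5 mm below it, axes alike; the rear saddle is 45 mm behind cradle_seat. Each lies between two upright sprung steel clips 14 mm long: noses 20 mm apart, 21 mm above the saddle, lips flaring out to 44 mm apart 11 mm higher
- cradle_tail (a point): top of the tail block at the cradle's closed end, 112 mm behind cradle_seat and 0.5 mm below it; its face is 102 mm behind cradle_seat. Snap: pushed straight down, the barrel meets the clips with its centre 17 mm above cradle_seat; the force of both pairs rises to 10 to 15 N, then drops suddenly half-way down as the clips close over it, until it stands on the saddles
- dropper: small black dropper bottle, 24 mm wide and 55 mm high, standing; leave alone (origin at the underside)
- syringe: clear syringe lying on the table, 118 mm long, 14 mm thick along its x; leave alone
- dappen: small glass dish, 38 mm wide and 26 mm high; leave alone
- mirror: steel mouth mirror lying on the table, 180 mm long along its x, 8 mm thick; leave alone
- jar: small white jar with a black lid, 34 mm wide and 26 mm high; leave alone
Things that resemble listed ones, but are neither listed nor needed, are in the scene too. Of the things like the part that bears light_center, leave any that is blue; of the rest the larger one is meant.

How it is judged:
By the outcome, as a careful person would: the job done as asked, in the order asked, and still so for the second after the job is handed in, while the arm keeps its last pose, push and grip.
It also fails if it takes over 67 s, if anything falls off the work surface, if the arm or the gripper's body presses on something with over 40 N, if the wrist force passes 120 N, or if a joint passes its speed limit or range.

## Working session

There is one attempt and no reset: what is moved stays moved. The work goes in short steps, Python scripts to look and compute and a tool call to move; the robot and the scene stay as the last step left them, time stands still between calls to the robot, and variables do not carry over. Pictures are saved under pics/ and viewed, at most 10 in all, crops included, and the job is handed in when it is done.

Besides the shell and the picture viewer there is one more tool, called after ">>>" by a JSON object that holds its "name" and its "arguments", one argument or row to a line. send_rows: Moves the arm, as the interface text tells. Shift numbers are shares of 800 mm and turn numbers shares of 90 degrees, none past 1 either way. Its arguments: {"type":"object","properties":{"deltas":{"type":"array","items":{"type":"array"}},"gripper":{"type":"number"}},"required":["deltas"]}

```bash
mkdir -p pics; cat > h.py <<'E'
import numpy as np, cv2, pickle
from plant import ctrl
def cam(s):
    R=cv2.Rodrigues(np.array(s["rvec"],float))[0]; t=np.array(s["tvec"],float).ravel()
    f=240/np.tan(np.radians(s["vertical_fov"])/2); return R,t,f
def ray(s,u,v):
    R,t,f=cam(s); xd=np.array([(u-s["cx"])/f,(v-s["cy"])/f]); x=xd.copy()
    for _ in range(30): x=xd/(1+s["k1"]*(x@x))
    return -R.T@t, R.T@np.array([x[0],x[1],1])
def at(s,u,v,z):
    c,d=ray(s,u,v); return c+d*(z-c[2])/d[2]
def proj(s,p):
    R,t,f=cam(s); q=R@np.array(p,float)+t; x=q[:2]/q[2]; x=x*(1+s["k1"]*(x@x)); return x*f+[s["cx"],s["cy"]]
def save(s,n,crop=None,k=1):
    im=cv2.cvtColor(s["color"],cv2.COLOR_RGB2BGR)
    if crop: a,b,c,d=crop; im=im[b:d,a:c]
    cv2.imwrite("pics/"+n,cv2.resize(im,None,fx=k,fy=k,interpolation=cv2.INTER_CUBIC))
E
python3 - <<'E'
from h import *
for n in("scene","top"):
    s=ctrl.snapshot(n); save(s,n+"0.png"); pickle.dump(s,open(n+"0.pkl","wb"))
    print(n,-cam(s)[0].T@cam(s)[1],s["vertical_fov"],s["k1"])
    for t,z in(("light_center",.0125),("light_lens",.002),("meter_window",.029),("cradle_seat",.0525),("cradle_saddle",.04),("cradle_tail",.052),("dropper",.03),("syringe",.007),("dappen",.013),("mirror",.004),("jar",.013)):
        for r in ctrl.boxes_of(s,t)[:4]:
            u,v=r["xy"][0]*640,r["xy"][1]*480
            print(t,round(r["conf"],2),round(u),round(v),at(s,u,v,z).round(3)[:2])
print(ctrl.get_obs())
E
```

```text
scene [1.0993132  0.51793986 0.90339628] 45.96884003203731 0.06307030889372515
light_center 0.8 281 144 [ 0.187 -0.313]
light_center 0.76 162 247 [ 0.632 -0.279]
light_center 0.66 211 185 [ 0.416 -0.342]
light_lens 0.83 212 186 [ 0.41  -0.349]
light_lens 0.64 163 249 [ 0.629 -0.28 ]
light_lens 0.63 282 147 [ 0.184 -0.312]
meter_window 0.69 274 283 [ 0.572 -0.005]
cradle_seat 0.75 426 358 [0.558 0.33 ]
cradle_saddle 0.59 433 351 [0.529 0.329]
cradle_tail 0.67 429 357 [0.553 0.331]
dropper 0.68 379 276 [0.431 0.153]
syringe 0.54 346 318 [0.543 0.151]
dappen 0.8 190 283 [ 0.666 -0.155]
mirror 0.77 246 239 [ 0.498 -0.153]
jar 0.58 302 365 [0.68 0.15]
top [ 0.3016384  -0.01897815  1.30589625] 49.487540573647756 -0.15249965601090903
light_center 0.81 456 255 [ 0.424 -0.35 ]
light_center 0.74 421 179 [ 0.623 -0.271]
light_center 0.73 445 351 [ 0.187 -0.31 ]
light_lens 0.9 423 180 [ 0.622 -0.277]
light_lens 0.88 453 254 [ 0.429 -0.345]
light_lens 0.83 440 355 [ 0.177 -0.299]
meter_window 0.8 318 202 [ 0.566 -0.005]
cradle_seat 0.7 192 226 [0.51  0.305]
cradle_saddle 0.5 193 197 [0.587 0.308]
[... 298 characters left out ...]
0.57 255 163 [0.675 0.155]
{'clock': 1.2, 'joint_pos': array([ 8.97890204e+01,  2.05471311e+01,  6.81171896e-01, -9.28089365e-04,
       -7.01343108e+01, -1.65055943e+01]), 'qvel': array([ 0.07147857, -0.01068444, -0.00797588, -0.01127185,  0.01216153,
        0.06551873]), 'tau': array([ 1.88221352e-04, -5.82383215e+01,  2.93315041e+01,  7.00310603e+00,
        1.26539078e-02, -9.82707462e-06]), 'tool_pos': array([0.19417695, 0.64644631, 0.29214363]), 'orientation': array([ 1.79999493e+02,  7.60197894e-04, -1.67168892e+01]), 'force': array([ 0.11563765, -0.35802101, -0.93362472]), 'moment': array([ 0.00060466, -0.04113283,  0.01877197]), 'gripper_force': 0.0, 'opening': 0.08774601387107064}
```

View pics/top0.png

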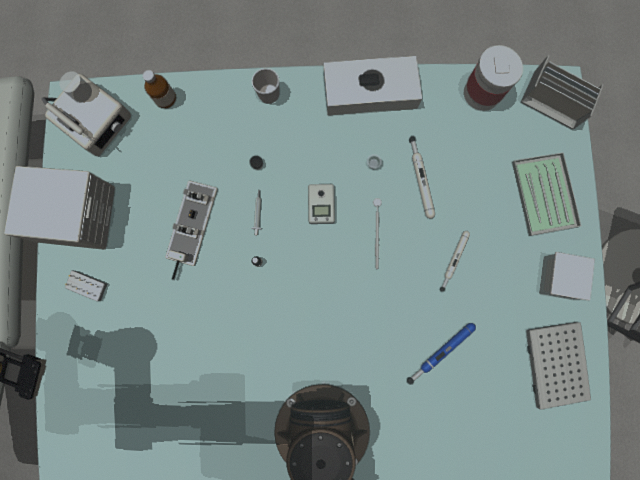

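View pics/scene0.png

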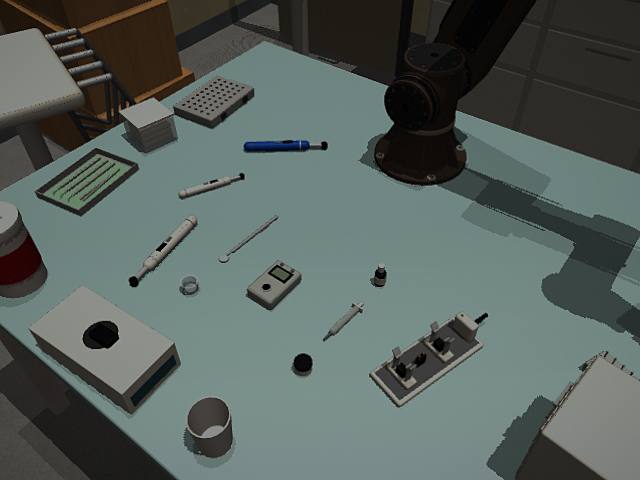

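The top view shows the larger white light with its head at (412,140) and tail at (431,215). The meter window is near (321,193). The cradle runs from about (205,185), the open end, to (178,270), the cable/tail end. Next I'll fit the models to masks in both views.

```bash
cat > fit.py <<'E'
from h import *
from scipy.optimize import minimize
S={n:pickle.load(open(n+"0.pkl","rb")) for n in("scene","top")}
def box(x0,x1,y,z0,z1): return [np.array([[a,b,c] for a in(x0,x1) for b in(-y,y) for c in(z0,z1)])]
def disc(x,r,z0,z1,n=24):
    a=np.linspace(0,2*np.pi,n); return np.array([[x+r*np.cos(t),r*np.sin(t),z] for t in a for z in(z0,z1)])
def cyl(x0,x1,r,z,n=24):
    a=np.linspace(0,2*np.pi,n); return np.array([[x,r*np.cos(t),z+r*np.sin(t)] for t in a for x in(x0,x1)])
M={"meter":box(-.05,.05,.033,0,.028),
 "light":[cyl(-.0875,.0875,.0125,.0125),cyl(.08,.12,.006,.0125),disc(.125,.0085,.002,.018)]}
def world(P,q):
    c,s=np.cos(q[2]),np.sin(q[2]); return np.c_[q[0]+c*P[:,0]-s*P[:,1],q[1]+s*P[:,0]+c*P[:,1],P[:,2]]
def render(s,m,q,k=8):
    im=np.zeros((480,640),np.uint8); big=None
    for P in m:
        uv=np.array([proj(s,p) for p in world(P,q)],np.float32)
        h=cv2.convexHull(uv); cv2.fillPoly(im,[np.round(h*16).astype(np.int32)],255,cv2.LINE_AA,4)
    return im/255.
def fit(m,q0,masks):
    def cost(q): return sum(np.abs(cv2.GaussianBlur(render(S[n],m,q)-masks[n],(5,5),1.2)).sum()/ (masks[n].sum()) for n in masks)
    q=np.array(q0,float)
    for d in(.01,.003):
        q=minimize(cost,q,method="Nelder-Mead",options=dict(initial_simplex=[q,q+[d,0,0],q+[0,d,0],q+[0,0,d*8]],xatol=1e-5,fatol=1e-5)).x
    return q,cost(q)
E
cat > m1.py <<'E'
from fit import *
for n in S:  # fresh pictures, same scene
    S[n]=ctrl.snapshot(n); pickle.dump(S[n],open(n+"0.pkl","wb"))
def mask(n,t,xy):
    r=[(np.hypot(*(at(S[n],a["xy"][0]*640,a["xy"][1]*480,.01)[:2]-xy)),a) for a in ctrl.cut_out(S[n],t)]
    d,a=min(r,key=lambda x:x[0]); print(n,t,round(d,3),a["conf"],a["pixels"].sum()); return a["pixels"].astype(float)
MK={}
for k,t,q0 in(("meter","meter_window",[.56,-.005,0]),("light","light_center",[.60,-.275,.2]),("cradle","cradle_seat",[.51,.31,-.3])):
    MK[k]={n:mask(n,t,q0[:2]) for n in S}
    if k in M:
        print(k,fit(M[k],q0,MK[k])); 
        for n in S: print(" ",n,fit(M[k],q0,{n:MK[k][n]}))
pickle.dump(MK,open("mk.pkl","wb"))
def crop(n,a,b,w,h,k): 
    im=cv2.cvtColor(S[n]["color"],cv2.COLOR_RGB2BGR)[b:b+h,a:a+w]; return cv2.resize(im,None,fx=k,fy=k,interpolation=cv2.INTER_CUBIC)
A=crop("top",155,170,75,115,5); B=crop("scene",365,305,130,100,3); 
C=np.zeros((575,390,3),np.uint8); C[:300]=B
D=crop("scene",240,255,65,55,5); C[300:,:325]=D
cv2.imwrite("pics/c1.png",np.hstack([A,C]))
E
python3 m1.py
```

```text
scene meter_window 0.007 0.65 1498
top meter_window 0.003 0.72 1072
meter (array([ 0.56370707, -0.01272964,  0.04228043]), np.float64(0.28691347009543133))
  scene (array([ 0.5626853 , -0.01435779,  0.07064432]), np.float64(0.19066770805886415))
  top (array([ 0.56587125, -0.01326741,  0.05193118]), np.float64(0.08337952513528307))
scene light_center 0.03 0.91 1024
top light_center 0.027 0.61 697
light (array([ 0.60920843, -0.27519141,  0.18501717]), np.float64(0.40842573894609113))
  scene (array([ 0.60653899, -0.27563595,  0.17885254]), np.float64(0.13569273611980368))
  top (array([ 0.60679206, -0.2762295 ,  0.18988345]), np.float64(0.26976901603082076))
scene cradle_seat 0.023 0.92 5002
top cradle_seat 0.009 0.67 2543
```

View pics/c1.png

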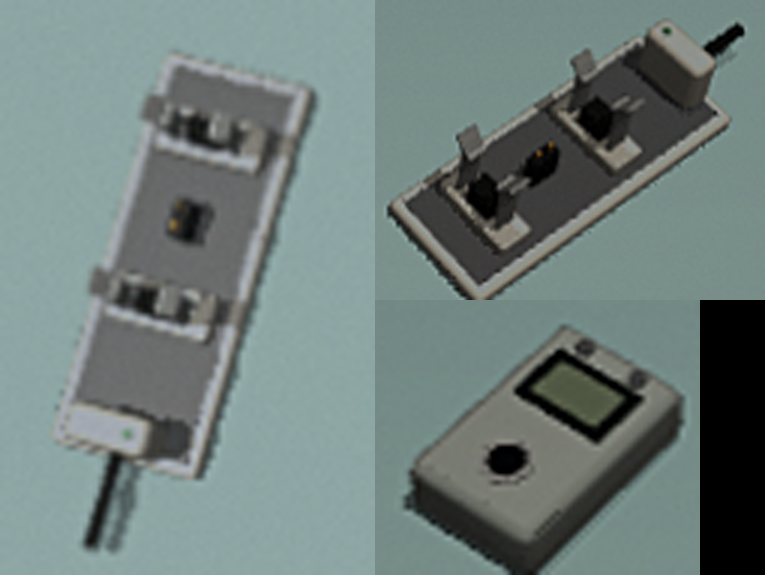

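```bash
cat > m2.py <<'E'
from fit import *
def clip(x,s): return np.array([[x+a,s*y,z] for a in(-.007,.007) for y,z in((.022,.072),(.010,.061),(.013,.012))])
M["cradle"]=box(-.125,.085,.04,0,.012)+box(-.122,-.102,.02,.01,.052)+[clip(x,s) for x in(-.045,.045) for s in(1,-1)]
def seg(n,m,q):
    im=S[n]["color"].astype(float); im=cv2.GaussianBlur(im,(0,0),.5); r=im[...,0]/(im[...,1]+1)
    reg=cv2.dilate((render(S[n],m,q)>0).astype(np.uint8),np.ones((13,13)))
    tab=np.median(r[(reg==0)&(cv2.dilate(reg,np.ones((15,15)))>0)])
    dark=im.sum(2)<75
    k=((r>(tab+.94)/2)|dark)&(reg>0); k=cv2.morphologyEx(k.astype(np.uint8),cv2.MORPH_CLOSE,np.ones((3,3)))
    if m is M["cradle"]: k=cv2.morphologyEx(k,cv2.MORPH_OPEN,np.ones((5,5)))
    return k.astype(float)
out=[]
for k,q0 in(("meter",[.564,-.013,.045]),("light",[.607,-.276,.185]),("cradle",[.515,.31,-.27])):
    mk={n:seg(n,M[k],q0) for n in S}
    q,c=fit(M[k],q0,mk); mk={n:seg(n,M[k],q) for n in S}; q,c=fit(M[k],q,mk); print(k,q.round(4),np.degrees(q[2]).round(2),round(c,3))
    for n in S:
        a,b=fit(M[k],q,{n:mk[n]}); print("  ",n,a.round(4),np.degrees(a[2]).round(2),round(b,3))
        im=cv2.cvtColor(S[n]["color"],cv2.COLOR_RGB2BGR); u,v=proj(S[n],[*q[:2],.01]).astype(int); w=50 if n=="top" else 65
        cr=lambda z: cv2.resize(z[v-w:v+w,u-w:u+w],(260,260),interpolation=cv2.INTER_CUBIC)
        I=cr(im); R=cr((render(S[n],M[k],q)*255).astype(np.uint8)); cs,_=cv2.findContours((R>127).astype(np.uint8),cv2.RETR_LIST,cv2.CHAIN_APPROX_NONE); cv2.drawContours(I,cs,-1,(0,0,255),1)
        out.append(I)
    pickle.dump(q,open(k+".q","wb"))
# window
for n,g in(("scene",(265.8,286.4)),("top",(321,193))):
    im=S[n]["color"].sum(2).astype(float); u,v=map(round,g); P=im[v-6:v+7,u-6:u+7]; w=np.clip(np.percentile(P,60)*.5-P,0,None); yy,xx=np.mgrid[v-6:v+7,u-6:u+7]
    uv=((w*xx).sum()/w.sum(),(w*yy).sum()/w.sum()); print("window",n,uv,at(S[n],*uv,.029).round(4))
cv2.imwrite("pics/ov.png",np.vstack([np.hstack(out[::2]),np.hstack(out[1::2])]))
E
python3 m2.py
```

```text
meter [ 0.565  -0.0132 -0.0143] -0.82 0.327
   scene [ 0.5651 -0.0131  0.0232] 1.33 0.187
   top [ 0.565  -0.0132 -0.0143] -0.82 0.135
light [ 0.6094 -0.2755  0.1873] 10.73 0.354
   scene [ 0.6095 -0.2756  0.1895] 10.86 0.142
   top [ 0.6092 -0.2753  0.187 ] 10.71 0.208
cradle [ 0.5482  0.3161 -0.2725] -15.61 0.157
   scene [ 0.5479  0.3161 -0.27  ] -15.47 0.078
   top [ 0.5478  0.316  -0.2576] -14.76 0.077
window scene (np.float64(265.773244473342), np.float64(286.42888491547467)) [ 0.5898 -0.0133  0.029 ]
window top (np.float64(320.6184716877405), np.float64(193.0021990104453)) [ 0.5886 -0.0132  0.029 ]
```

View pics/ov.png

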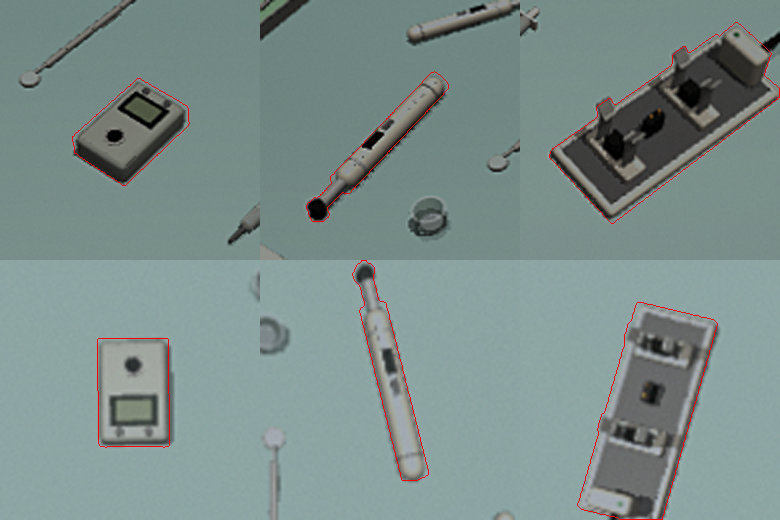

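The overlays match both views to within 1–2 mm. Light is at (0.609,-0.275), yaw 10.75°. Window is at (0.589,-0.013). Cradle seat is at (0.548,0.316), yaw about -15.3°. Sizes and reach are consistent with the task. First move, with the turn included.

>>> {"name": "send_rows", "arguments": {
  "deltas": [
    [[0.0414,0.0283,0],-0.061],
    [[0.0828,0.0566,0],-0.122],
    [[0.1242,0.0849,0],-0.183],
    [[0.1656,0.1132,0],-0.244],
    [[0.207,0.1415,0],-0.305]
  ],
  "gripper": 1
}}

```text
clock: 2.02
tool_pos: [0.321, 0.4889, 0.2923]
orientation: [-180.0, -0.0, 11.0]
force: [0.5, 0.5, -0.6]
opening: 0.0877
gripper_force: 0.0
```

```bash
cat > go.py <<'E'
import sys
from h import *
# usage: x y z yaw -> shares (tool axes of the commanded/measured pose)
def go(T,yaw,P=None,psi=None):
    o=ctrl.get_obs(); P=o["tool_pos"] if P is None else P; psi=o["orientation"][2] if psi is None else psi
    a=np.radians(psi); d=np.array(T)-P; c,s=np.cos(a),np.sin(a)
    return np.round(np.array([c*d[0]+s*d[1], s*d[0]-c*d[1], -d[2]])/.8,5), round(-(yaw-psi)/90,5)
if __name__=="__main__":
    a=list(map(float,sys.argv[1:])); o=ctrl.get_obs(); print(o["clock"],o["tool_pos"],o["orientation"],o["joint_pos"].round(1)); print(go(a[:3],a[3]))
E
python3 go.py .6093 -.2754 .2 10.75
```

```text
2.0167 [0.32097673 0.48885228 0.29232715] [-1.79985760e+02 -1.31481036e-02  1.10384847e+01] [ 75.9  12.1 -11.1   0.  -66.8  25.2]
(array([0.17082, 1.00665, 0.11541]), np.float64(0.00321))
```

>>> {"name": "send_rows", "arguments": {
  "deltas": [
    [[0.0085,0.0503,0.0058],0],
    [[0.017,0.1006,0.0116],0],
    [[0.0256,0.151,0.0173],0],
    [[0.0341,0.2013,0.0231],0],
    [[0.0427,0.2517,0.0289],0]
  ]
}}

```text
clock: 2.43
tool_pos: [0.3915, 0.297, 0.2692]
orientation: [-180.0, -0.0, 10.8]
force: [0.5, -0.3, 0.3]
opening: 0.0879
gripper_force: 0.0
```

>>> {"name": "send_rows", "arguments": {
  "deltas": [
    [[0.0085,0.0503,0.0058],0],
    [[0.017,0.1006,0.0116],0],
    [[0.0256,0.151,0.0173],0],
    [[0.0341,0.2013,0.0231],0],
    [[0.0427,0.2517,0.0289],0]
  ]
}}

```text
clock: 2.85
tool_pos: [0.4626, 0.1056, 0.2463]
orientation: [-180.0, -0.1, 10.8]
force: [0.1, 1.0, -1.5]
opening: 0.0874
gripper_force: 0.0
```

>>> {"name": "send_rows", "arguments": {
  "deltas": [
    [[0.0085,0.0503,0.0058],0],
    [[0.017,0.1006,0.0116],0],
    [[0.0256,0.151,0.0173],0],
    [[0.0341,0.2013,0.0231],0],
    [[0.0427,0.2517,0.0289],0]
  ]
}}

```text
clock: 3.27
tool_pos: [0.5338, -0.0861, 0.223]
orientation: [180.0, -0.1, 10.7]
force: [1.0, 1.6, 0.8]
opening: 0.0873
gripper_force: 0.0
```

>>> {"name": "send_rows", "arguments": {
  "deltas": [
    [[0.0085,0.0503,0.0058],0],
    [[0.017,0.1006,0.0116],0],
    [[0.0256,0.151,0.0173],0],
    [[0.0341,0.2013,0.0231],0],
    [[0.0427,0.2517,0.0289],0]
  ]
}}

```text
clock: 3.68
tool_pos: [0.6049, -0.2777, 0.1995]
orientation: [180.0, -0.0, 10.7]
force: [1.3, 1.3, -0.1]
opening: 0.0879
gripper_force: 0.0
```

```bash
python3 go.py .6093 -.2754 .1 10.75
```

```text
3.6833 [ 0.60489249 -0.27772828  0.199513  ] [ 1.79991328e+02 -1.67846238e-02  1.07280622e+01] [ -7.9  23.5  -7.5   0.  -59.  108.6]
(array([ 0.00595, -0.00183,  0.12439]), np.float64(-0.00024))
```

>>> {"name": "send_rows", "arguments": {
  "deltas": [
    [[0.006,-0.0018,0.04],0],
    [[0.006,-0.0018,0.08],0],
    [[0.006,-0.0018,0.12],0],
    [[0.006,-0.0018,0.15],0],
    [[0.006,-0.0018,0.163],0]
  ]
}}

```text
clock: 4.1
tool_pos: [0.6069, -0.273, 0.0655]
orientation: [-179.9, 0.3, 10.7]
force: [-19.3, 21.6, 99.7]
opening: 0.0875
gripper_force: 58.6
```

>>> {"name": "send_rows", "arguments": {
  "deltas": [
    [[0,0,0],0],
    [[0,0,0],0],
    [[0,0,0],0],
    [[0,0,0],0],
    [[0,0,0],0]
  ]
}}

```text
clock: 4.52
tool_pos: [0.6094, -0.2732, 0.0701]
orientation: [180.0, -0.1, 10.7]
force: [0.3, -0.5, -0.4]
opening: 0.0875
gripper_force: 0.0
```

```bash
python3 - <<'E'
from h import *
from go import go
print(go([.6093,-.2754,.069],10.75)); o=ctrl.get_obs(); print(o["tool_pos"],o["force"])
S=[ctrl.snapshot(n) for n in("scene","top")]
a=cv2.resize(S[0]["color"][190:310,100:240],(560,480)); b=cv2.resize(S[1]["color"][125:230,385:440],(240,480))
cv2.imwrite("pics/g1.png",np.hstack([a,b])[...,::-1])
E
```

```text
(array([-0.0006 ,  0.00265,  0.0014 ]), np.float64(-0.00012))
[ 0.60937714 -0.27323052  0.07011852] [ 0.26944722 -0.48429882 -0.44191263]
```

View pics/g1.png

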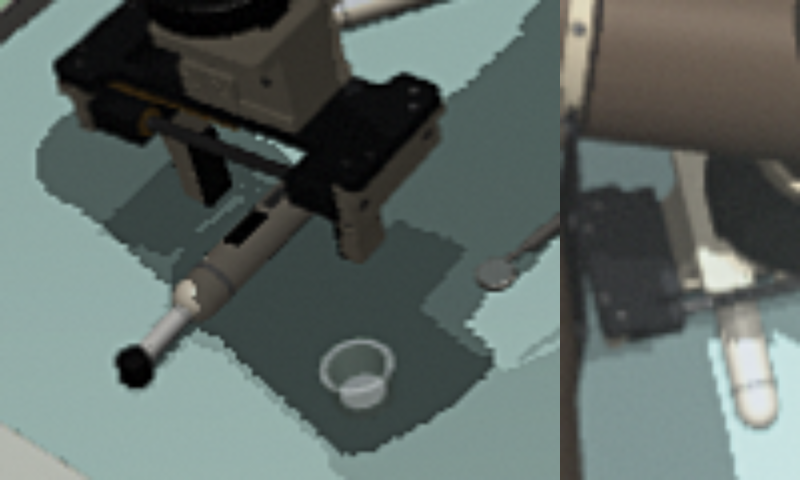

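The fingers straddle the barrel and the light is undisturbed. The quick descent overshot and touched the table at 100 N, so I'll decelerate gently from here. Closing now.

>>> {"name": "send_rows", "arguments": {
  "deltas": [
    [[-0.0005,0.001,0],0],
    [[-0.0005,0.0026,0],0],
    [[-0.0005,0.0026,0],0],
    [[-0.0005,0.0026,0],0],
    [[-0.0005,0.0026,0],0]
  ]
}}

```text
clock: 5.03
tool_pos: [0.6088, -0.2754, 0.0692]
orientation: [-180.0, 0.0, 10.7]
force: [0.3, 0.5, -0.7]
opening: 0.0875
gripper_force: 0.0
```

>>> {"name": "send_rows", "arguments": {
  "deltas": [
    [[0,0,0],0],
    [[0,0,0],0],
    [[0,0,0],0],
    [[0,0,0],0],
    [[0,0,0],0]
  ],
  "gripper": 0
}}

```text
clock: 5.45
tool_pos: [0.6089, -0.2753, 0.0693]
orientation: [180.0, -0.0, 10.7]
force: [0.2, 0.8, -0.5]
opening: 0.0601
gripper_force: 0.0
```

>>> {"name": "send_rows", "arguments": {
  "deltas": [
    [[0,0,0],0],
    [[0,0,0],0],
    [[0,0,0],0],
    [[0,0,0],0],
    [[0,0,0],0]
  ]
}}

```text
clock: 5.87
tool_pos: [0.6089, -0.2753, 0.0693]
orientation: [-180.0, 0.0, 10.7]
force: [-0.2, -0.5, -0.1]
opening: 0.0267
gripper_force: 0.2
```

```bash
python3 go.py .6093 -.2754 .069 10.75
```

```text
5.8667 [ 0.60888524 -0.27528841  0.06927676] [-1.79998066e+02  3.02634475e-03  1.07336569e+01] [ -7.6  31.5 -13.9  -0.  -44.6 108.4]
(array([0.00048, 0.00023, 0.00035]), np.float64(-0.00018))
```

>>> {"name": "send_rows", "arguments": {
  "deltas": [
    [[0,0,0],0],
    [[0,0,0],0],
    [[0,0,0],0],
    [[0,0,0],0],
    [[0,0,0],0]
  ]
}}

```text
clock: 6.28
tool_pos: [0.6089, -0.2753, 0.0693]
orientation: [-180.0, -0.0, 10.7]
force: [-0.4, 0.2, 0.5]
opening: 0.0243
gripper_force: 30.0
```

>>> {"name": "send_rows", "arguments": {
  "deltas": [
    [[0,0,-0.01],0],
    [[0,0,-0.03],0],
    [[0,0,-0.055],0],
    [[0,0,-0.075],0],
    [[0,0,-0.08],0]
  ]
}}

```text
clock: 6.7
tool_pos: [0.6103, -0.2758, 0.1368]
orientation: [179.9, -0.2, 10.8]
force: [0.3, -1.4, -1.5]
opening: 0.0244
gripper_force: 30.0
```

>>> {"name": "send_rows", "arguments": {
  "deltas": [
    [[0,0,0],0],
    [[0,0,0],0],
    [[0,0,0],0],
    [[0,0,0],0],
    [[0,0,0],0]
  ]
}}

```text
clock: 7.12
tool_pos: [0.6084, -0.2752, 0.1322]
orientation: [-180.0, 0.1, 10.7]
force: [0.2, -0.2, -1.3]
opening: 0.0244
gripper_force: 30.0
```

```bash
cat > held.py <<'E'
# fit held light pose in tool frame-ish: x,y,yaw,z,pitch from visible head/neck and tail pixels in both views
from fit import *
import sys
def look(name,box=None):
    o=ctrl.get_obs(); T=o["tool_pos"]; psi=np.radians(o["orientation"][2]); out=[]
    c=np.array([T[0],T[1],T[2]-.0568]); ax=np.array([np.cos(psi),np.sin(psi),0])
    for n in("scene","top"):
        s=ctrl.snapshot(n); pickle.dump(s,open(n+"1.pkl","wb")); im=s["color"][...,::-1].copy()
        L=c+.125*ax; print(n,"pred head",proj(s,L).round(1),"head top",proj(s,L+[0,0,.0055]).round(1),"tail",proj(s,c-.0875*ax).round(1))
        u,v=proj(s,c+.06*ax).round().astype(int); w=50
        I=cv2.resize(im[v-w:v+w,u-w:u+w],(400,400),interpolation=cv2.INTER_CUBIC)
        for P in [cyl(-.0875,.0875,.0125,0),cyl(.08,.12,.006,0),disc(.125,.0085,-.0105,.0055)]:
            W=np.c_[c[0]+ax[0]*P[:,0]-ax[1]*P[:,1],c[1]+ax[1]*P[:,0]+ax[0]*P[:,1],c[2]+P[:,2]]
            uv=np.array([proj(s,p) for p in W]); uv=((uv-[u-w,v-w]+.5)*4).astype(np.float32)
            cv2.polylines(I,[cv2.convexHull(uv).astype(np.int32)],True,(0,0,255),1)
        out.append(I)
    cv2.imwrite("pics/"+name,np.hstack(out)); print(o["clock"],T,o["orientation"],o["opening"],o["gripper_force"],o["force"],o["moment"])
if __name__=="__main__": look(sys.argv[1])
E
python3 held.py h1.png
```

```text
scene pred head [126.  260.1] head top [125.3 258.3] tail [189.4 196.5]
top pred head [415.5 130.4] head top [415.8 129.7] tail [436.4 212.9]
7.1167 [ 0.60842008 -0.27523471  0.13215527] [-1.79960522e+02  9.42395224e-02  1.07227511e+01] 0.02437348998743138 29.99979168176651 [ 0.21359274 -0.20010564 -1.33345561] [ 0.00524817 -0.04798486 -0.01034007]
```

View pics/h1.png

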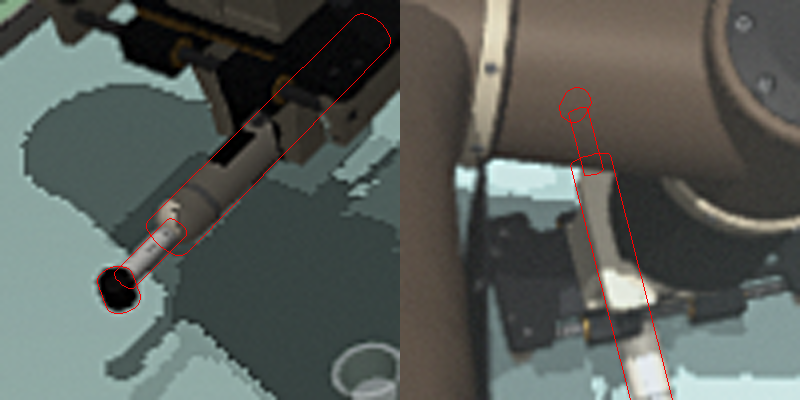

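```bash
python3 go.py .464 -.0132 .122 0
```

```text
7.2167 [ 0.60864864 -0.27529963  0.13254296] [-1.79978267e+02  6.15692440e-02  1.07291737e+01] [ -7.7  27.4 -11.   -0.  -51.7 108.4]
(array([-0.11666, -0.35556,  0.01318]), np.float64(0.11921))
```

>>> {"name": "send_rows", "arguments": {
  "deltas": [
    [[-0.006,-0.018,0],0],
    [[-0.018,-0.055,0],0],
    [[-0.031,-0.095,0],0],
    [[-0.044,-0.136,0],0],
    [[-0.058,-0.178,0],0]
  ]
}}

```text
clock: 7.63
tool_pos: [0.536, -0.1432, 0.1329]
orientation: [180.0, 0.0, 10.7]
force: [0.9, 0.7, -1.9]
opening: 0.0242
gripper_force: 30.0
```

>>> {"name": "send_rows", "arguments": {
  "deltas": [
    [[-0.013,-0.041,0.002],0.024],
    [[-0.026,-0.081,0.005],0.048],
    [[-0.039,-0.119,0.008],0.072],
    [[-0.05,-0.152,0.011],0.096],
    [[-0.055,-0.168,0.013],0.119]
  ]
}}

```text
clock: 8.05
tool_pos: [0.4668, -0.0184, 0.1228]
orientation: [-180.0, 0.0, -0.0]
force: [-0.9, -0.0, -1.8]
opening: 0.024
gripper_force: 30.0
```

>>> {"name": "send_rows", "arguments": {
  "deltas": [
    [[0,0,0],0],
    [[0,0,0],0],
    [[0,0,0],0],
    [[0,0,0],0],
    [[0,0,0],0]
  ]
}}

```text
clock: 8.47
tool_pos: [0.4689, -0.0208, 0.1228]
orientation: [180.0, 0.0, -0.0]
force: [0.1, -0.6, -1.6]
opening: 0.024
gripper_force: 30.0
```

```bash
python3 go.py .464 -.0132 .1025 0
```

```text
8.4667 [ 0.4688801  -0.02082823  0.1228076 ] [ 1.79995881e+02  2.99047564e-03 -2.64960854e-02] [ 21.6  12.1 -37.2   0.  -40.7  68.4]
(array([-0.0061 , -0.00953,  0.02538]), np.float64(-0.00029))
```

>>> {"name": "send_rows", "arguments": {
  "deltas": [
    [[-0.003,-0.005,0.004],0],
    [[-0.0061,-0.0095,0.009],0],
    [[-0.0061,-0.0095,0.014],0],
    [[-0.0061,-0.0095,0.017],0],
    [[-0.0061,-0.0095,0.0185],0]
  ]
}}

```text
clock: 8.88
tool_pos: [0.4634, -0.0127, 0.1075]
orientation: [180.0, 0.0, 0.0]
force: [0.3, 1.0, -1.0]
opening: 0.0241
gripper_force: 30.0
```

>>> {"name": "send_rows", "arguments": {
  "deltas": [
    [[0,0,0],0],
    [[0,0,0],0],
    [[0,0,0],0],
    [[0,0,0],0],
    [[0,0,0],0]
  ]
}}

```text
clock: 9.3
tool_pos: [0.4638, -0.0126, 0.1082]
orientation: [-180.0, -0.0, 0.0]
force: [-0.2, 0.1, -1.4]
opening: 0.0242
gripper_force: 30.0
```

```bash
python3 held.py h2.png;  python3 go.py .464 -.0132 .1025 0
```

```text
scene pred head [265.5 279. ] head top [265.3 277.2] tail [329.4 219.5]
top pred head [320.3 190.9] head top [320.3 190.4] tail [322.4 277.3]
9.3 [ 0.46375389 -0.01260687  0.10821686] [-1.79993761e+02 -1.65522423e-02  1.84366676e-02] 0.02419787251866139 29.99951809644699 [-0.24559308  0.11963214 -1.35549987] [-0.08341594  0.06322764 -0.01428592]
9.4 [ 0.46372134 -0.01260307  0.10820649] [-1.79994014e+02 -1.49846921e-02  1.87339654e-02] [ 22.9  13.  -38.8   0.  -38.2  67.2]
(array([0.00035, 0.00075, 0.00713]), np.float64(0.00021))
```

View pics/h2.png

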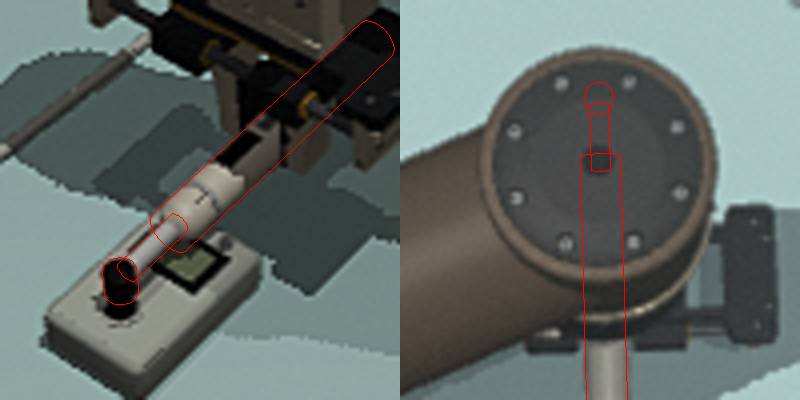

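The head matches the model and sits straight above the window at (266,286). Lowering gently to about 6 mm and holding.

>>> {"name": "send_rows", "arguments": {
  "deltas": [
    [[0.0003,0.0007,0.002],0],
    [[0.0003,0.0007,0.004],0],
    [[0.0003,0.0007,0.006],0],
    [[0.0003,0.0007,0.007],0],
    [[0.0003,0.0007,0.0075],0]
  ]
}}

```text
clock: 9.82
tool_pos: [0.4638, -0.0132, 0.1018]
orientation: [180.0, 0.0, 0.0]
force: [-0.0, 0.3, -1.0]
opening: 0.0244
gripper_force: 30.0
```

>>> {"name": "send_rows", "arguments": {
  "deltas": [
    [[0,0,0],0],
    [[0,0,0],0],
    [[0,0,0],0],
    [[0,0,0],0],
    [[0,0,0],0]
  ]
}}

```text
clock: 10.23
tool_pos: [0.4639, -0.0132, 0.1022]
orientation: [-180.0, -0.0, 0.0]
force: [-0.2, 0.1, -1.0]
opening: 0.0243
gripper_force: 30.0
```

>>> {"name": "send_rows", "arguments": {
  "deltas": [
    [[0,0,0],0],
    [[0,0,0],0],
    [[0,0,0],0],
    [[0,0,0],0],
    [[0,0,0],0]
  ]
}}

```text
clock: 10.65
tool_pos: [0.4639, -0.0132, 0.1021]
orientation: [-180.0, -0.0, 0.0]
force: [-0.1, 0.1, -2.2]
opening: 0.0243
gripper_force: 30.0
```

>>> {"name": "send_rows", "arguments": {
  "deltas": [
    [[0,0,0],0],
    [[0,0,0],0],
    [[0,0,0],0],
    [[0,0,0],0],
    [[0,0,0],0]
  ]
}}

```text
clock: 11.07
tool_pos: [0.4639, -0.0132, 0.1021]
orientation: [-180.0, 0.0, 0.0]
force: [-0.6, -0.4, -1.6]
opening: 0.0243
gripper_force: 30.0
```

>>> {"name": "send_rows", "arguments": {
  "deltas": [
    [[0,0,0],0],
    [[0,0,0],0],
    [[0,0,0],0],
    [[0,0,0],0],
    [[0,0,0],0]
  ]
}}

```text
clock: 11.48
tool_pos: [0.4639, -0.0132, 0.1021]
orientation: [-180.0, -0.0, 0.0]
force: [-0.1, -0.7, -1.4]
opening: 0.024
gripper_force: 30.0
```

>>> {"name": "send_rows", "arguments": {
  "deltas": [
    [[0,0,0],0],
    [[0,0,0],0],
    [[0,0,0],0],
    [[0,0,0],0],
    [[0,0,0],0]
  ]
}}

```text
clock: 11.9
tool_pos: [0.4639, -0.0132, 0.1021]
orientation: [-180.0, 0.0, 0.0]
force: [-0.3, 0.7, -0.7]
opening: 0.0246
gripper_force: 30.0
```

>>> {"name": "send_rows", "arguments": {
  "deltas": [
    [[0,0,0],0],
    [[0,0,0],0],
    [[0,0,0],0],
    [[0,0,0],0],
    [[0,0,0],0]
  ]
}}

```text
clock: 12.32
tool_pos: [0.4639, -0.0132, 0.1021]
orientation: [180.0, -0.0, 0.0]
force: [-0.3, -0.0, -1.7]
opening: 0.0246
gripper_force: 30.0
```

>>> {"name": "send_rows", "arguments": {
  "deltas": [
    [[0,0,0],0],
    [[0,0,0],0],
    [[0,0,0],0],
    [[0,0,0],0],
    [[0,0,0],0]
  ]
}}

```text
clock: 12.73
tool_pos: [0.4639, -0.0132, 0.1021]
orientation: [180.0, 0.0, 0.0]
force: [-0.8, -0.1, -1.2]
opening: 0.0242
gripper_force: 30.0
```

```bash
python3 - <<'E'
from fit import *
# where the head is vs. window: dark head blob bottom in the scene view, and refit head silhouette
s=ctrl.snapshot("scene"); o=ctrl.get_obs(); print(o["clock"],o["tool_pos"],o["orientation"],o["force"])
im=s["color"].sum(2).astype(float); 
c=o["tool_pos"]-[0,0,.0568]; a=np.radians(o["orientation"][2])
reg=np.zeros((480,640),np.uint8); L=c+.125*np.array([np.cos(a),np.sin(a),0])
def rnd(p): 
    k=np.zeros((480,640),np.uint8); uv=np.array([proj(s,q) for q in disc(0,.0085,-.0105,.0055)+p],np.float32)
    cv2.fillPoly(k,[np.round(cv2.convexHull(uv)*16).astype(np.int32)],255,cv2.LINE_AA,4); return k/255.
u,v=proj(s,L).astype(int); sl=np.s_[v-12:v+6,u-8:u+9]   # upper part: free of the window
D=np.clip((200-im)/140,0,1)[sl]
best=min(((np.abs(rnd(L+[dx,dy,0])[sl]-D).sum(),dx,dy) for dx in np.arange(-.006,.0061,.001) for dy in np.arange(-.006,.0061,.001))); print(best)
print(D.round(1))
E
python3 go.py .548 .316 .18 -15.3
```

```text
12.7833 [ 0.46390665 -0.01315521  0.10209621] [-1.79998684e+02 -1.33343878e-03  2.22291099e-02] [ 0.30831719  0.01908445 -1.2221477 ]
(np.float64(29.949299719887954), np.float64(0.003000000000000001), np.float64(0.002))
[[0.  0.  0.  0.  0.  0.  0.  0.  0.  0.  0.  0.  0.  0.  0.  0.5 1. ]
 [0.  0.  0.  0.  0.  0.  0.  0.  0.  0.  0.  0.  0.  0.  0.4 1.  1. ]
 [0.  0.  0.  0.  0.  0.  0.  0.  0.  0.  0.  0.  0.  0.3 1.  1.  0. ]
 [0.  0.  0.  0.  0.  0.  0.  0.  0.  0.  0.  0.  0.4 1.  1.  0.  0. ]
 [0.  0.  0.  0.  0.  0.  0.  0.  0.  0.  0.  0.5 1.  1.  0.  0.  0. ]
 [0.  0.  0.  0.  0.  0.  0.  0.  0.  0.  0.  1.  0.8 0.  0.  0.  0. ]
 [0.  0.  0.  0.  0.  0.  0.  0.  0.  0.  0.  0.  0.  0.  0.  0.  0. ]
 [0.  0.  0.  0.  0.  0.  0.  0.  0.  0.  0.  0.  0.  0.  0.  0.  0. ]
 [0.  0.  0.  0.  0.  0.  0.  0.  0.  0.  0.  0.  0.  0.  0.  0.  0. ]
 [0.  0.  0.  0.  0.  0.  0.4 1.  1.  1.  1.  0.  0.  0.  0.  0.  0.1]
 [0.  0.  0.  0.  0.  1.  1.  1.  1.  1.  1.  1.  0.  0.  0.  0.  0.5]
 [0.  0.  0.  0.  0.  1.  1.  1.  1.  1.  1.  1.  0.4 0.  0.  0.6 0.4]
 [0.  0.  0.  0.  0.4 1.  1.  1.  1.  1.  1.  1.  0.7 0.  0.6 0.4 0. ]
 [0.  0.  0.  0.  0.  1.  1.  1.  1.  1.  1.  1.  1.  0.6 0.3 0.  0. ]
 [0.  0.  0.  0.  0.  1.  1.  1.  1.  1.  1.  1.  1.  0.5 0.  0.  0. ]
 [0.  0.  0.  0.  0.  1.  1.  1.  1.  1.  1.  1.  1.  0.  0.  0.  0. ]
 [0.  0.  0.  0.  0.2 1.  1.  1.  1.  1.  1.  1.  1.  0.  0.  0.  0. ]
 [0.  0.  0.  0.  0.  0.9 1.  1.  1.  1.  1.  1.  1.  0.  0.  0.  0. ]]
12.7833 [ 0.46390665 -0.01315521  0.10209621] [-1.79998684e+02 -1.33343878e-03  2.22291099e-02] [ 22.8  13.6 -39.1  -0.  -37.3  67.2]
(array([ 0.10528, -0.4114 , -0.09738]), np.float64(0.17025))
```

>>> {"name": "send_rows", "arguments": {
  "deltas": [
    [[0,0,-0.02],0],
    [[0,-0.005,-0.055],0],
    [[0.01,-0.03,-0.085],0],
    [[0.02,-0.07,-0.097],0],
    [[0.03,-0.115,-0.097],0]
  ]
}}

```text
clock: 13.2
tool_pos: [0.4892, 0.0797, 0.1828]
orientation: [-179.9, -0.3, -0.1]
force: [1.7, 0.9, -1.3]
opening: 0.0241
gripper_force: 30.0
```

>>> {"name": "send_rows", "arguments": {
  "deltas": [
    [[0.012,-0.047,0],0],
    [[0.024,-0.094,0],0],
    [[0.036,-0.141,0],0],
    [[0.048,-0.188,0],0],
    [[0.058,-0.228,0],0]
  ]
}}

```text
clock: 13.62
tool_pos: [0.5345, 0.2638, 0.1796]
orientation: [-180.0, -0.0, 0.1]
force: [1.8, 0.5, -0.9]
opening: 0.0242
gripper_force: 30.0
```

>>> {"name": "send_rows", "arguments": {
  "deltas": [
    [[0.007,-0.028,0],0.04],
    [[0.012,-0.05,0],0.08],
    [[0.015,-0.063,0],0.12],
    [[0.017,-0.068,0],0.15],
    [[0.017,-0.068,0],0.17]
  ]
}}

```text
clock: 14.03
tool_pos: [0.5478, 0.3169, 0.179]
orientation: [180.0, 0.0, -15.4]
force: [0.5, 0.1, -0.6]
opening: 0.0242
gripper_force: 30.0
```

>>> {"name": "send_rows", "arguments": {
  "deltas": [
    [[0,0,0],0],
    [[0,0,0],0],
    [[0,0,0],0],
    [[0,0,0],0],
    [[0,0,0],0]
  ]
}}

```text
clock: 14.45
tool_pos: [0.5478, 0.3154, 0.1798]
orientation: [-180.0, -0.0, -15.3]
force: [-0.6, 0.0, -1.8]
opening: 0.0241
gripper_force: 30.0
```

```bash
python3 go.py .548 .316 .145 -15.3
```

```text
14.45 [0.54778657 0.31543625 0.17979349] [-1.79992997e+02 -4.08432758e-03 -1.52642721e+01] [ 47.6  21.7 -13.3   0.  -55.   27.1]
(array([ 7.000e-05, -7.500e-04,  4.349e-02]), np.float64(0.0004))
```

>>> {"name": "send_rows", "arguments": {
  "deltas": [
    [[0,-0.0007,0.01],0],
    [[0,-0.0007,0.022],0],
    [[0,-0.0007,0.034],0],
    [[0,-0.0007,0.043],0],
    [[0,-0.0007,0.0495],0]
  ]
}}

```text
clock: 14.87
tool_pos: [0.5474, 0.3157, 0.1382]
orientation: [179.9, 0.1, -15.3]
force: [0.3, 0.2, -1.5]
opening: 0.0242
gripper_force: 30.0
```

>>> {"name": "send_rows", "arguments": {
  "deltas": [
    [[0,0,0],0],
    [[0,0,0],0],
    [[0,0,0],0],
    [[0,0,0],0],
    [[0,0,0],0]
  ]
}}

```text
clock: 15.28
tool_pos: [0.5481, 0.3164, 0.1406]
orientation: [-180.0, -0.0, -15.3]
force: [0.1, -0.2, -1.7]
opening: 0.0242
gripper_force: 30.0
```

```bash
python3 - <<'E'
import held
held.look("h3.png")
from fit import *
out=[]
for n,(a,b,w,h,k) in(("scene",(350,290,150,120,4)),("top",(150,150,62,120,4))):
    s=pickle.load(open(n+"1.pkl","rb")); im=s["color"][...,::-1].copy(); I=cv2.resize(im[b:b+h,a:a+w],None,fx=k,fy=k,interpolation=cv2.INTER_CUBIC)
    o=ctrl.get_obs(); T=o["tool_pos"]; psi=np.radians(o["orientation"][2]); q=[T[0],T[1],psi]
    for P,col in [(cyl(-.0875,.0875,.0125,T[2]-.0568),(0,0,255)),(disc(.125,.0085,T[2]-.0673,T[2]-.0513),(0,0,255))]:
        uv=np.array([proj(s,p) for p in world(P,q)]); uv=((uv-[a,b]+.5)*k).astype(np.float32); cv2.polylines(I,[cv2.convexHull(uv).astype(np.int32)],True,col,1)
    out.append(I)
cv2.imwrite("pics/h3.png",np.hstack([out[0][:480],out[1][:480]])[:, :800])
E
```

```text
scene pred head [369.3 379.7] head top [369.5 377.9] tail [459.9 314.9]
top pred head [198.7 159.8] head top [198.1 159.1] tail [174.9 243.3]
15.2833 [0.54812586 0.3163961  0.14061279] [-1.79953639e+02 -2.78824893e-02 -1.52745962e+01] 0.024192087210392788 29.999630749225616 [ 0.0650008  -0.22274086 -1.71347897] [-0.00081344 -0.01318981  0.00668589]
```

View pics/h3.png

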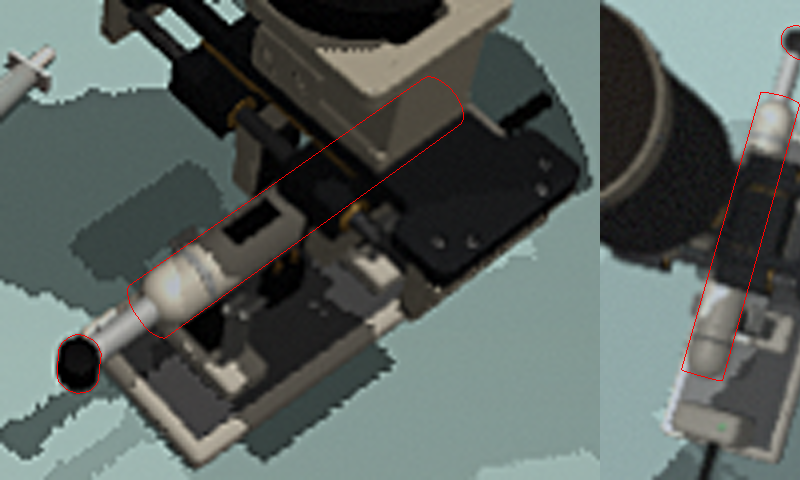

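```bash
python3 - <<'E'
from fit import *
s=pickle.load(open("top1.pkl","rb")); I=s["color"].astype(int).sum(2)
o=ctrl.get_obs(); T=o["tool_pos"]; psi=np.radians(o["orientation"][2]); ax=np.array([np.cos(psi),np.sin(psi),0]); pe=np.array([-ax[1],ax[0],0]); c=T-[0,0,.0568]
for d in(-.08,-.075,-.07,-.065,-.06,.065,.07,.075,.08,.1,.105,.11,.12,.125):
    ys=np.arange(-.024,.0241,.002); uv=np.array([proj(s,c+d*ax+y*pe) for y in ys],np.float32)
    v=cv2.remap(s["color"].astype(np.float32).sum(2),uv[None,:,0],uv[None,:,1],cv2.INTER_LINEAR)[0]; print(d,v.astype(int))
E
```

```text
-0.08 [176 222 289 341 334 306 280 281 310 340 361 378 389 395 389 373 357 367
 513 502 477 474 478 484 484]
-0.075 [199 250 324 343 328 291 255 294 329 356 377 406 428 436 424 398 371 363
 400 468 477 481 484 482 473]
-0.07 [316 336 339 340 325 288 269 286 320 348 372 401 441 445 421 391 366 343
 412 442 456 476 481 483 484]
-0.065 [319 334 331 322 310 281 229 247 259 265 289 314 333 326 303 312 308 315
 362 441 474 483 484 484 480]
-0.06 [340 420 512 550 524 424 326 295 334 358 379 400 430 439 423 396 372 360
 414 466 488 481 484 482 481]
0.065 [525 529 487 415 434 377 314 313 363 398 433 474 517 540 539 527 509 487
 468 463 476 479 478 478 484]
0.07 [481 445 442 455 461 435 307 342 419 481 522 547 568 577 574 557 537 507
 472 477 498 515 526 543 547]
0.075 [481 481 480 481 473 404 321 325 417 480 531 569 590 593 585 574 553 514
 503 520 547 552 549 547 551]
0.08 [480 478 477 482 495 520 420 354 357 428 489 532 557 573 577 571 548 513
 506 530 544 547 543 546 548]
0.1 [489 476 475 480 488 532 554 547 502 372 387 474 549 553 508 490 514 543
 547 547 546 544 548 548 548]
0.105 [479 477 483 483 485 499 550 534 456 363 367 479 547 550 493 483 522 547
 551 549 548 547 545 547 545]
0.11 [476 477 479 483 476 483 515 553 509 385 383 482 560 550 531 527 545 548
 549 547 543 543 546 547 545]
0.12 [543 526 511 527 545 535 429 185  74  79 130 156 166 168 201 287 430 520
 554 551 549 546 545 546 549]
0.125 [549 549 550 552 552 544 458 305 135  91 128 135 126 117 109 174 302 464
 549 556 549 544 545 545 546]
```

The alignment profile is good, within 1 mm of the model along the barrel and head. Pressing down slowly.

>>> {"name": "send_rows", "arguments": {
  "deltas": [
    [[0,0,0.003],0],
    [[0,0,0.006],0],
    [[0,0,0.009],0],
    [[0,0,0.0115],0],
    [[0,0,0.0135],0]
  ]
}}

```text
clock: 15.8
tool_pos: [0.5478, 0.3161, 0.1288]
orientation: [180.0, 0.0, -15.3]
force: [0.1, 0.2, -0.9]
opening: 0.0241
gripper_force: 30.0
```

>>> {"name": "send_rows", "arguments": {
  "deltas": [
    [[0,0,0.001],0],
    [[0,0,0.002],0],
    [[0,0,0.003],0],
    [[0,0,0.004],0],
    [[0,0,0.005],0]
  ]
}}

```text
clock: 16.22
tool_pos: [0.5482, 0.3161, 0.1258]
orientation: [-180.0, -0.0, -15.3]
force: [-1.2, -2.6, 5.1]
opening: 0.0239
gripper_force: 30.0
```

>>> {"name": "send_rows", "arguments": {
  "deltas": [
    [[0,0,0.001],0],
    [[0,0,0.002],0],
    [[0,0,0.003],0],
    [[0,0,0.004],0],
    [[0,0,0.005],0]
  ]
}}

```text
clock: 16.63
tool_pos: [0.5485, 0.3159, 0.1227]
orientation: [-180.0, -0.1, -15.3]
force: [-1.9, -4.8, 11.2]
opening: 0.0237
gripper_force: 30.1
```

Contact is where expected. The side force of about 5 N shows the light sits about 1 mm too far to +y, so I'll correct while pressing.

>>> {"name": "send_rows", "arguments": {
  "deltas": [
    [[0,0.0006,0],0],
    [[0,0.0012,0],0],
    [[0,0.0012,0],0],
    [[0,0.0012,0],0],
    [[0,0.0012,0],0]
  ]
}}

```text
clock: 17.05
tool_pos: [0.5484, 0.3155, 0.1225]
orientation: [-179.9, -0.1, -15.3]
force: [-0.3, -2.0, 6.6]
opening: 0.0243
gripper_force: 30.1
```

>>> {"name": "send_rows", "arguments": {
  "deltas": [
    [[0,0,0.001],0],
    [[0,0,0.002],0],
    [[0,0,0.003],0],
    [[0,0,0.004],0],
    [[0,0,0.005],0]
  ]
}}

```text
clock: 17.47
tool_pos: [0.5485, 0.3155, 0.1189]
orientation: [-179.9, -0.1, -15.3]
force: [-0.1, -1.3, 8.7]
opening: 0.0241
gripper_force: 30.1
```

>>> {"name": "send_rows", "arguments": {
  "deltas": [
    [[0,0.0005,0.001],0],
    [[0,0.0005,0.002],0],
    [[0,0.0005,0.003],0],
    [[0,0.0005,0.004],0],
    [[0,0.0005,0.005],0]
  ]
}}

```text
clock: 17.88
tool_pos: [0.5476, 0.3153, 0.113]
orientation: [-180.0, -0.0, -15.3]
force: [1.5, 1.9, -2.5]
opening: 0.0239
gripper_force: 30.1
```

>>> {"name": "send_rows", "arguments": {
  "deltas": [
    [[0,0,0.001],0],
    [[0,0,0.002],0],
    [[0,0,0.003],0],
    [[0,0,0.004],0],
    [[0,0,0.005],0]
  ]
}}

```text
clock: 18.3
tool_pos: [0.5475, 0.315, 0.1091]
orientation: [180.0, 0.0, -15.3]
force: [-1.7, 1.9, 4.6]
opening: 0.024
gripper_force: 30.0
```

Snapped, and now at the saddles. Raising the push to about 10 N in small steps.

>>> {"name": "send_rows", "arguments": {
  "deltas": [
    [[0,0,0.0003],0],
    [[0,0,0.0006],0],
    [[0,0,0.0006],0],
    [[0,0,0.0006],0],
    [[0,0,0.0006],0]
  ]
}}

```text
clock: 18.72
tool_pos: [0.5475, 0.315, 0.1091]
orientation: [-180.0, -0.0, -15.3]
force: [-3.4, 2.6, 3.7]
opening: 0.0241
gripper_force: 30.0
```

>>> {"name": "send_rows", "arguments": {
  "deltas": [
    [[0,0,0],0],
    [[0,0,0],0],
    [[0,0,0],0],
    [[0,0,0],0],
    [[0,0,0],0]
  ]
}}

```text
clock: 19.13
tool_pos: [0.5475, 0.315, 0.1092]
orientation: [-180.0, -0.0, -15.3]
force: [-3.2, 2.7, 5.1]
opening: 0.0245
gripper_force: 30.0
```

>>> {"name": "send_rows", "arguments": {
  "deltas": [
    [[-0.0003,-0.0003,0.0003],0],
    [[-0.0006,-0.0005,0.0006],0],
    [[-0.0006,-0.0005,0.001],0],
    [[-0.0006,-0.0005,0.001],0],
    [[-0.0006,-0.0005,0.001],0]
  ]
}}

```text
clock: 19.55
tool_pos: [0.5475, 0.3151, 0.109]
orientation: [180.0, -0.0, -15.3]
force: [-3.5, -0.7, 11.1]
opening: 0.0247
gripper_force: 30.0
```

>>> {"name": "send_rows", "arguments": {
  "deltas": [
    [[0,0,0],0],
    [[0,0,0],0],
    [[0,0,0],0],
    [[0,0,0],0],
    [[0,0,0],0]
  ]
}}

```text
clock: 19.97
tool_pos: [0.5475, 0.3151, 0.1091]
orientation: [180.0, -0.0, -15.3]
force: [-3.8, -0.8, 10.5]
opening: 0.0243
gripper_force: 30.0
```

>>> {"name": "send_rows", "arguments": {
  "deltas": [
    [[-0.0005,0,0.0002],0],
    [[-0.0005,0,0.0002],0],
    [[-0.0005,0,0.0002],0],
    [[-0.0005,0,0.0002],0],
    [[-0.0005,0,0.0002],0]
  ]
}}

```text
clock: 20.38
tool_pos: [0.5474, 0.3151, 0.1091]
orientation: [180.0, -0.1, -15.3]
force: [-2.0, -1.5, 11.3]
opening: 0.0241
gripper_force: 30.0
```

>>> {"name": "send_rows", "arguments": {
  "deltas": [
    [[0,0,0],0],
    [[0,0,0],0],
    [[0,0,0],0],
    [[0,0,0],0],
    [[0,0,0],0]
  ]
}}

```text
clock: 20.8
tool_pos: [0.5474, 0.3151, 0.1091]
orientation: [-180.0, -0.1, -15.3]
force: [-2.7, -1.9, 10.6]
opening: 0.024
gripper_force: 30.0
```

```bash
python3 - <<'E'
from fit import *
o=ctrl.get_obs(); T=o["tool_pos"]; psi=np.radians(o["orientation"][2]); q=[T[0],T[1],psi]; print(T,o["force"],o["moment"])
C=pickle.load(open("cradle.q","rb")); d=T[:2]-C[:2]; a=np.radians(-15.3); print("along,lat",d@[np.cos(a),np.sin(a)],d@[-np.sin(a),np.cos(a)])
out=[]
for n,(a,b,w,h,k) in(("scene",(350,290,130,120,4)),("top",(155,155,65,120,4))):
    s=ctrl.snapshot(n); im=s["color"][...,::-1].copy(); I=cv2.resize(im[b:b+h,a:a+w],None,fx=k,fy=k,interpolation=cv2.INTER_CUBIC)
    for P in [cyl(-.0875,.0875,.0125,T[2]-.0568),disc(.125,.0085,T[2]-.0673,T[2]-.0513)]:
        uv=np.array([proj(s,p) for p in world(P,q)]); uv=((uv-[a,b]+.5)*k).astype(np.float32); cv2.polylines(I,[cv2.convexHull(uv).astype(np.int32)],True,(0,0,255),1)
    out.append(I)
cv2.imwrite("pics/end.png",np.hstack(out))
E
```

```text
[0.54739505 0.31508075 0.10907687] [-2.68754705 -1.94210475 10.56040121] [-0.49072564  0.9160106  -0.15738511]
along,lat -0.0004836406518927304 -0.0011775273475377185
```

View pics/end.png

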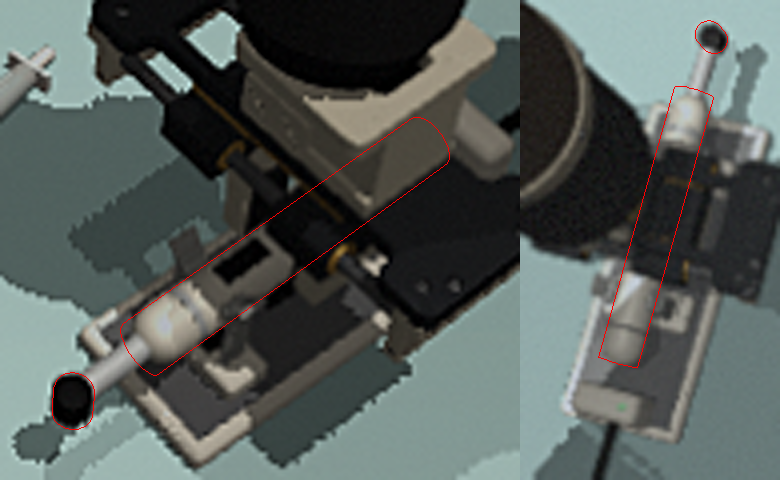

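Seated: z matches home, and the head is at the open end. I'll relieve the small residual side loads, confirm steady, then hand in.

>>> {"name": "send_rows", "arguments": {
  "deltas": [
    [[-0.0005,0.0003,0],0],
    [[-0.0005,0.0003,0],0],
    [[-0.0005,0.0003,0],0],
    [[-0.0005,0.0003,0],0],
    [[-0.0005,0.0003,0],0]
  ]
}}

```text
clock: 21.32
tool_pos: [0.5473, 0.315, 0.1091]
orientation: [-180.0, -0.1, -15.3]
force: [-0.1, -1.2, 10.6]
opening: 0.024
gripper_force: 30.0
```

>>> {"name": "send_rows", "arguments": {
  "deltas": [
    [[0,0,0],0],
    [[0,0,0],0],
    [[0,0,0],0],
    [[0,0,0],0],
    [[0,0,0],0]
  ]
}}

```text
clock: 21.73
tool_pos: [0.5473, 0.3151, 0.1091]
orientation: [-180.0, -0.1, -15.3]
force: [-0.7, -1.0, 8.5]
opening: 0.0238
gripper_force: 30.0
```

```bash
python3 -c "
from h import *
o=ctrl.get_obs(); print(o['clock'],o['tool_pos'],o['orientation'],o['force'],o['moment'])"
```

```text
21.7333 [0.54731821 0.31508724 0.10907465] [-1.79972420e+02 -9.75662553e-02 -1.52564768e+01] [-0.67394257 -1.04818448  8.53711914] [-0.51740958  0.28898774 -0.14585633]
```

>>> {"name": "send_rows", "arguments": {
  "deltas": [
    [[0,0,0.0003],0],
    [[0,0,0.0003],0],
    [[0,0,0.0003],0],
    [[0,0,0.0003],0],
    [[0,0,0.0003],0]
  ]
}}

```text
clock: 22.15
tool_pos: [0.5473, 0.3151, 0.109]
orientation: [-180.0, -0.1, -15.3]
force: [-0.9, -2.0, 11.0]
opening: 0.0242
gripper_force: 30.0
```

>>> {"name": "send_rows", "arguments": {
  "deltas": [
    [[0,0,0],0],
    [[0,0,0],0],
    [[0,0,0],0],
    [[0,0,0],0],
    [[0,0,0],0]
  ]
}}

```text
clock: 22.57
tool_pos: [0.5473, 0.3151, 0.109]
orientation: [-180.0, -0.1, -15.3]
force: [-1.5, -1.4, 11.4]
opening: 0.024
gripper_force: 30.0
```

>>> {"name": "send_rows", "arguments": {
  "deltas": [
    [[0,0,0],0],
    [[0,0,0],0],
    [[0,0,0],0],
    [[0,0,0],0],
    [[0,0,0],0]
  ]
}}

```text
clock: 22.98
tool_pos: [0.5473, 0.3151, 0.109]
orientation: [-180.0, -0.1, -15.3]
force: [-0.5, -1.6, 11.9]
opening: 0.024
gripper_force: 30.0
```

```bash
python3 -c "
from plant import ctrl
print(ctrl.close_job())"
```

```text
the job is handed in; nothing more can be done
None
```

I handed the job in at 23 s. By camera and arm readings, the lens was held about 6 mm over the meter window for over 2 s. The light then snapped into its cradle and sits at home height, still gripped and pressed down with about 11 N. An early descent touched the table with the fingertips at about 100 N, under the 120 N wrist limit and without moving the light.

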